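Seat a lens barrel in the V-blocks and hold it down

ROBOT

A 6-joint arm with a two-finger parallel gripper is mounted at the origin on a cart in front of the work surface, level with it; the furniture and walls round the work are solid. World frame = base frame: x ahead of the robot, y to its left, z up, the work surface at z = 0. Lengths are in m, angles in rad, forces in N, time in s.
With the tool pointing down it reaches from about 0.35 to 0.975 m from the base axis. Payload 4.9 kg.
Tool frame: the origin (TCP) lies midway between the tips of the shut fingers; the grasp point (between the pads) lies ctrl.grip_point_offset behind it (ctrl.grip_point_offset is the distance from the TCP to the grasp point, in m); x points along the fingers, y is the direction in which the jaws open and shut, and the axes are right-handed (so a half turn about x gives the same grasp; the last joint's range is limited). The gripper opens to 85 mm and grips with 20 to 120 N. Pads are 22 mm wide; open, the fingers measure 114 mm over their backs; the gripper's body (76 mm by 85 mm) begins 54 mm behind the grasp point. The pads swing forward as they close: fully open they stand 13 mm farther back than shut.
Start: joints at [-1.445, 0.053, 1.613, -0, 1.476, -0.119], TCP at [0.151, -0.606, 0.231] pointing down, gripper open.
Joint ranges: [-3.01, 3.01], [-1.01, 2.22], [0.06, 2.58], [-1.02, 4.17], [0.09, 2.62], [-3.14, 3.14]. Speed limits (rad/s): [2.57, 2.57, 3.14, 3.14, 3.14, 3.14].

INTERFACE

Orientations are given as a rotation vector (axis times angle).
In Python, from station import ctrl gives the robot as it stands. The module is installed in compiled form; this text tells all that it offers.
- The arm moves only by the tool drive_tool, never from a script. Its argument "commands" is text: rows parted by semicolons, each of 5 numbers parted by spaces: the closure, from -1 (fully open) to 1 (shut), so that 0 is half open, then the shift along the tool's x, y, z in units of 40 mm (1.0 is 40 mm), then the turn about the tool's x in units of 5 degrees (1.0 is 5 degrees). A call has 1 to 8 rows; each row is the pose to reach, as a shift and turn from the pose commanded when the call began, along the tool's axes at that moment; what a row does not reach only later rows make up. A row lasts 1/12 s, in which the tool goes at most 41.7 mm and 7.16 degrees, less where a joint would pass 70% of its speed; a pose out of reach is approached as far as the arm can. A call with a gripper value outside its range is refused whole. The fingers move at their own pace and stop on an object; "newtons" is the grip in N (left out, the last holds). Time passes only in rows, so rows that repeat a pose let the fingers close. It gives the time, the measured TCP pose, the force and the opening at its end, in the units of the state.
- ctrl.get_obs(): the state, without advancing time (a new reading comes with each control period).
- ctrl.get_image(name): name is "side" or "top"; returns (picture, depth): 384x512x3 uint8, blue, green, red; 384x512 float32, m along the optical axis (not along the pixel's ray), 0 where there is no reading.
- ctrl.camera_info(name): a dict with "K" (3x3 intrinsics, pixels), "T" (4x4, takes a point from camera to world coordinates). Camera axes: x right, y down, z forward; pixel columns grow to the right and rows downward; lengths in m; the calibration is good to about 2 mm. A picture is of the moment at which its call begins. camera_info takes no time and is no camera call.
- ctrl.finish_job(): hands the job in, once; it reports no verdict.
The state is a dict: "t": time; "q": joint angles; "dq": joint speeds; "effort": joint torques, N m; "tool_pos": TCP position; "tool_rot": TCP orientation; "contact_force": force on the tool from outside, world axes, zero at the start; "wrist_torque": the same for the moment, N m; "opening": finger opening in m.
Only numpy, scipy, OpenCV 4.12 (cv2) and the standard library are available. Lean on these libraries where they do the work, as an engineer would, in place of code of your own. Each camera call takes 0.05 s, during which the arm holds its last target.

TASK

Push the red end gate of the V-block fixture fully shut, past its ball catch. Then take the lens barrel from its blue foam bed, lay it gently lengthwise in both V-blocks with its end touching the shut gate or a few millimetres short of it, and press it down firmly (about 10 to 15 N) so that it bears on both sides of the V. Finish while still holding it pressed down there, do not let go, and leave the other things on the bench alone.

Things in the scene. Friction and masses are not known exactly. Their poses are not given: they have to be found in the camera images.
- barrel: lens barrel: plain pale aluminium cylinder with black ends, 36 mm diameter, 130 mm long, about 0.15 kg, the same at both ends, free to roll about its axis. Origin at its middle, on its axis; its y axis runs along the cylinder. At the start it lies level on the foam bed with its axis 28.5 mm above the bench.
- bed: blue foam bed, fixed, 34 mm wide (x), 100 mm long (y), 13 mm high: narrower and shorter than the barrel, which lies along the bed's y axis, centred, so fingers can go down on both sides of it. Origin at the centre of its underside.
- v_fixture: V-block fixture, fixed to the bench: grey base plate 90 mm (x) by 176 mm (y, from -79 to +97 mm) and 12 mm thick. Two steel V-blocks stand on it, each 60 mm wide (x), 24 mm long (y), tops at 54 mm height, centred at y = -44 and y = +44 mm, with an open gap of 64 mm between them for the fingers. The 90-degree V runs along y; its root is at x = 0, height 32 mm, its mouth is 44 mm wide. Origin at the underside of the plate, below the V root, midway between the two V-blocks.
- flank_near: the two V faces on the fixture's -x side (one in each V-block), sloping at 45 degrees; rigid part of the fixture, with the same origin and axes as the fixture
- flank_far: the two V faces on the fixture's +x side, likewise, same origin and axes as the fixture
- seat (a point): where the middle of the barrel lies when it is seated in both V-blocks with a 2.5 mm gap to the shut gate: on the V's centre plane, 57.5 mm above the bench; axes as the fixture
- gate (a joint): angle of the red end gate in rad: 0 fully shut (hard stop), grows as the free end swings outward towards the fixture's +y; up to 1.5. It stays where it is left. A sprung ball catch gives a bump of some 5 N (pushed at gate_face) between 0.18 and 0.09 rad, after which it snaps to 0 and is held there.
- gate_hinge (a point): on the gate's upright hinge axis, 50 mm above the bench; fixed to the fixture at x = +30, y = +70.5 mm. The gate plate is 6 mm thick, spans 4 to 62 mm from the hinge and 16 to 72 mm in height; shut, it runs from the hinge towards the fixture's -x across the +y end of the V, with its inner face at fixture y = +67.5 mm.
- gate_face (a point): point to push on the gate's outer face, 46 mm from the hinge axis, 50 mm above the bench; moves with the gate. The gate's own y axis points out of this face (fixture +y when shut), its x axis towards the hinge.
- sanding_block: bystander: cork sanding block 60x100x28 mm lying flat, origin under its centre
- tape_roll: bystander: roll of black tape, 64 mm diameter, 18 mm high, origin under its centre
- red_digit: bystander: red plastic sign piece 50x36x12 mm, origin under its centre
- blue_marker: bystander: felt marker with a blue cap, 132 mm long, 16 mm thick, lying, origin under it
Not all that is in view belongs to the job. What is shaped like the barrel but turquoise is not meant.

How it is judged:
By the outcome, as a careful person would: the job done as asked, in the order asked, and still so for the second after the job is handed in, while the arm keeps its last pose, push and grip.
It also fails if it takes over 64 s, if anything falls off the work surface, if the arm or the gripper's body presses on something with over 40 N, if the wrist force passes 120 N, or if a joint passes its speed limit or range.

## Working session

There is one attempt and no reset: what is moved stays moved. The work goes in short steps, Python scripts to look and compute and a tool call to move; the robot and the scene stay as the last step left them, time stands still between calls to the robot, and variables do not carry over. Pictures are saved under pics/ and viewed, and the job is handed in when it is done.

Besides the shell and the picture viewer there is one more tool, called after "Call:" in YAML: its name, and indented under it one key for each argument. drive_tool: Moves the arm, as the interface text tells. Its arguments: {"type":"object","properties":{"commands":{"type":"string"},"newtons":{"type":"number"}},"required":["commands"]}

```bash
mkdir -p pics
python3 - <<'E'
from station import ctrl
import cv2,numpy as np
for n in("top","side"):
    im,d=ctrl.get_image(n); cv2.imwrite(f"pics/{n}0.png",im); np.save(f"{n}0d.npy",d)
    c=ctrl.camera_info(n); print(n,np.round(c["K"],1).tolist(),np.round(c["T"],4).tolist())
o=ctrl.get_obs(); print({k:np.round(v,3) for k,v in o.items()}, ctrl.grip_point_offset)
E
```

```text
top [[446.9, 0.0, 251.5], [0.0, 446.9, 190.4], [0.0, 0.0, 1.0]] [[0.0293, -0.9911, 0.1295, 0.3055], [-0.9995, -0.0272, 0.018, -0.0787], [-0.0143, -0.13, -0.9914, 1.6675], [0.0, 0.0, 0.0, 1.0]]
side [[469.5, 0.0, 248.3], [0.0, 469.5, 188.6], [0.0, 0.0, 1.0]] [[-0.9915, -0.041, 0.1239, 0.3479], [-0.1303, 0.3593, -0.9241, 1.1288], [-0.0066, -0.9323, -0.3616, 0.531], [0.0, 0.0, 0.0, 1.0]]
{'t': np.float64(0.1), 'q': array([-1.445,  0.053,  1.614, -0.   ,  1.476, -0.119]), 'dq': array([-0.001, -0.002, -0.004,  0.001,  0.001,  0.002]), 'effort': array([ 1.0000e-03, -3.9490e+01, -3.7136e+01, -0.0000e+00,  4.0000e-03,
        0.0000e+00]), 'tool_pos': array([ 0.151, -0.606,  0.23 ]), 'tool_rot': array([ 2.092,  0.259, -2.092]), 'contact_force': array([-0.059,  0.112, -0.257]), 'wrist_torque': array([-0.017, -0.019,  0.041]), 'opening': np.float64(0.085)} 0.0187
```

View pics/top0.png

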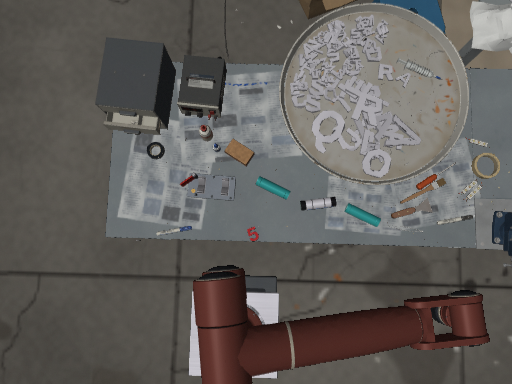

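View pics/side0.png

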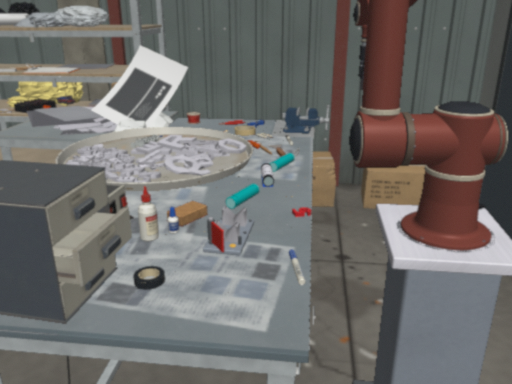

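The top view shows the pale barrel with black ends at (318,204). Turquoise decoys lie at (273,188) and (363,215). The fixture is at (215,187) with its red gate at (189,180). Next I'll take close crops.

Run:
```python
import cv2,numpy as np
a=cv2.imread("pics/top0.png");s=cv2.imread("pics/side0.png")
A=cv2.resize(a[165:215,170:250],None,fx=7,fy=7,interpolation=cv2.INTER_CUBIC)
B=cv2.resize(a[180:230,290:350],None,fx=5,fy=5,interpolation=cv2.INTER_CUBIC)
C=cv2.resize(s[190:260,195:265],None,fx=5,fy=5,interpolation=cv2.INTER_CUBIC)
D=cv2.resize(s[150:200,240:310],None,fx=5,fy=5,interpolation=cv2.INTER_CUBIC)
cv2.imwrite("pics/cA.png",A)
M=np.zeros((350,760,3),np.uint8);M[:250,:300]=B;M[:350,305:655]=C
cv2.imwrite("pics/cB.png",M);cv2.imwrite("pics/cD.png",D)
```

```text
(no output)
```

View pics/cA.png

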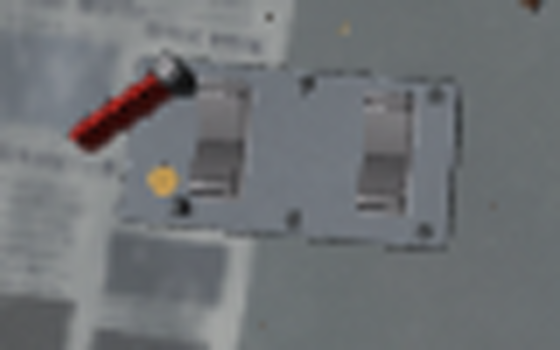

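View pics/cB.png

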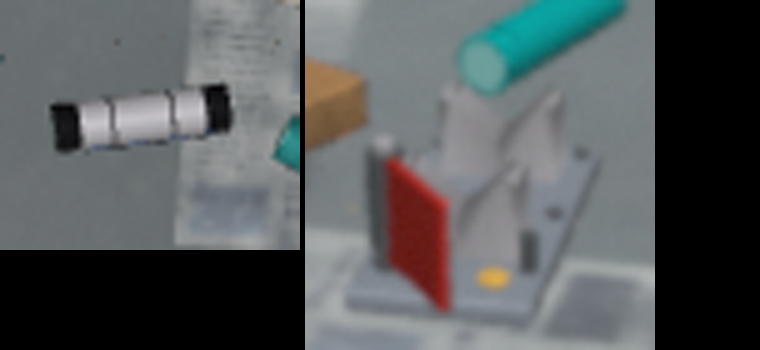

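View pics/cD.png

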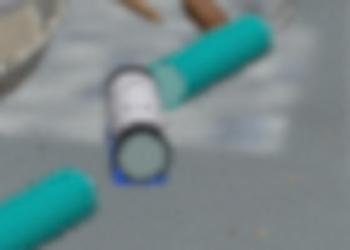

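```bash
cat > h.py <<'E'
import cv2,numpy as np
from station import ctrl
def cam(n):
    c=ctrl.camera_info(n); return np.array(c["K"]),np.array(c["T"])
def ray(n,uv,z):
    K,T=cam(n); uv=np.atleast_2d(uv).astype(float)
    d=np.c_[uv,np.ones(len(uv))]@np.linalg.inv(K).T@T[:3,:3].T
    o=T[:3,3]; return o+d*((z-o[2])/d[:,2])[:,None]
def pts(n,d):
    K,T=cam(n); v,u=np.mgrid[:d.shape[0],:d.shape[1]]
    P=np.stack([u,v,np.ones_like(u)],-1)@np.linalg.inv(K).T*d[...,None]
    return P@T[:3,:3].T+T[:3,3]
def proj(n,P):
    K,T=cam(n); p=(np.atleast_2d(P)-T[:3,3])@T[:3,:3]; p=p@K.T; return p[:,:2]/p[:,2:]
E
python3 - <<'E'
from h import *
np.set_printoptions(linewidth=220)
d=np.load("top0d.npy");P=pts("top",d)
print((P[165:212:1,178:242:2,2]*1000).astype(int)[5:45])
print((P[194:214,298:338:2,2]*1000).astype(int))
a=cv2.imread("pics/top0.png")
# barrel silhouette: height mask
m=((P[...,2]>.022)&(P[...,2]<.07)).astype(np.uint8);m2=np.zeros_like(m);m2[190:218,294:342]=m[190:218,294:342]
c=max(cv2.findContours(m2,0,2)[0],key=cv2.contourArea)
r=cv2.minAreaRect(c);print(r)
E
```

```text
[[ -1  -2 -11 ...  -4  -6  -2]
 [  0  -3  -2 ...  -1   0  -3]
 [  0  -2  -1 ...  -6  -6  -1]
 ...
 [  4  -3  -7 ...  -5   0  -1]
 [ -4   0  -4 ...   3  -5   0]
 [  0   4  11 ...   1   1   1]]
[[  0  -3  -4  -1  -1  -3  -7  -2  -4   0  -5   1  -5  -1   2   5  -2   0  -6   0]
 [ -2   7   0   1  -1   6   1  -3   4   6   9   3  -5  -4   3  -4   4  -2  -3  -3]
 [  6   0   0  -3  -3  -6  -8   0   1   0   8   1   4   0  -1   0  -1   2  -3   0]
 [ -2   4   2 -10   7 -13  -4   2   0  -1   4   0   0   2   0  -4  33  40  44   5]
 [ -3  -1   6   5  -4  -1   7  -1  -5   4   0  27  31  43  41  44  39  43  38   2]
 [ -2  -2  -4   0  -4   1  -4  25  41  41  42  40  42  40  39  42  45  35  38  -5]
 [ -4  -5   8  -6  30  39  36  44  44  36  43  47  47  40  43  47  47  40  46 -11]
 [  5  38  40  39  46  42  51  47  47  46  46  45  48  43  44  41  50  45  38   3]
 [ -7  37  43  44  45  41  40  41  45  54  48  48  42  44  38  41  45  43  47  -2]
 [ -1  34  43  44  47  53  47  49  44  45  39  51  47  47  48  40  40  41  40   7]
 [ -7  31  48  43  48  48  42  55  44  46  49  40  45  48  49  43  44  47  38 
[... 153 characters left out ...]
  36  26  28  -3]
 [  0  23  42  45  33  43  39  35  39  34  36  38  35  33  33   5  -9  -1  -4  -3]
 [ -1  20  39  41  41  38  26  36  35  24  30   5   3   0  -3   0  -6  -1   3   5]
 [  3   2  36  36  30  37  27   1  -6  -9  10  -3   0   2   2  -2  -8   1   0  -9]
 [  3  -1  22  -4  -7   1   1   1   0   1   2   3   7   0   0  -7  -2  -4   1  -3]
 [ -3   0   1  -1  -5  -7  -5  -5   3   4   0   3   3  -1  10   7  -3   0   5   0]
 [ -1  -2  -3  -2   0   2   4   0  -4  -3   0   5   3  -1  -6   2   0   0   0  -5]
 [ -2   2   3   0  -2  -3  -1   0  -6   5  -2  -2  -4   0  -3  -5  -4  -8  -1   5]]
((317.58465576171875, 203.1769561767578), (9.674708366394043, 35.84603500366211), 82.87498474121094)
```

Run:
```python
from h import *
import sys
np.set_printoptions(linewidth=250,threshold=sys.maxsize)
a=cv2.imread("pics/top0.png");g=cv2.cvtColor(a,6)
print("cols",np.arange(186,240));print(np.c_[np.arange(172,202),g[172:202,186:240]])
d=np.load("top0d.npy");P=pts("top",d)
print((P[172:202,192:234,2]*1000).astype(int))
```

```text
cols [186 187 188 189 190 191 192 193 194 195 196 197 198 199 200 201 202 203 204 205 206 207 208 209 210 211 212 213 214 215 216 217 218 219 220 221 222 223 224 225 226 227 228 229 230 231 232 233 234 235 236 237 238 239]
[[172 119 136 147 150 149 148 152 115 130 147 147 145 147 145 143 139 140 136 140 137 121 137 152 152 136 112 110 110 111 110 110 111 111 109 109 109 109 110 112 108 109 110 110 109 110 109 107 107 109 108 108 110 109 109]
 [173 125 142 149 139 117 113 114 140 107  78 119 119 109 110 137 136 138 139 145 148 147 144 148 149 130 110 110 110 110 109 111 111 111 108 109 109 110 112 110 109 109 108 109 109 109 109 108 108 108 108 109 109 110 109]
 [174 129 144 149 123 117 101 126 143 141  58  66 111 115 115 110 119 110 109 103  97 106  99 127 125  99 111 113 112 110 107 107 108 107 107 107 108 107 111 110 108 108 108 107 108 106 107 107 107 108 107 108 107 107 108]
 [175 132 143 148 128 115  64 107 152  94  64  24  65 115 117 115 116 113 112 112 113 119 117 117 115 114 111 123 113 100  95  91  94  86 101 100  86  86 110 111 109 108 107 104 104 104 105 106 106 105 108 10
[... 11504 characters left out ...]
   9   14    1   12    9   15   12   13    7   16    6   11]
 [  -2   -4   -4    0   -5    0    2   -4    6    1   -5   -2    1    0   -1   -3    2    0    4    0   -2    5   -1    0   -1    0    2 1667    6    4   14    9   11    7    5   12    4   14   16   12   14   10]
 [   3    4    2   -1   -2    0    0   -3   -1   -4    0   -5   -5    3   -6    0   -6   -3   -8    5    0    2   -1   -3   -5    5    2    0   -2   -3   -5    4   -3    0    1   -6    2    3    6   11   10    3]
 [  -5   -3   -3    8   -2    2   -2    2    4    0    0    2    5    6    3   -2    2    5   -5    5    0    7   -1   -3   -1    1    3    0    2    3    3   -6    1    2    1   -8   -7   -1   -8   -3    5   -1]]
```

Run:
```python
from h import *
np.set_printoptions(precision=4,suppress=True)
r=ray("top",[[200.8,184.6],[224.8,186.6]],.032); e=r[0]-r[1]
print("roots",r,"len",np.linalg.norm(e),"yaw deg",np.degrees(np.arctan2(-e[0],e[1])),"mid",r.mean(0))
R=ray("top",[[235.6,180],[234.5,193]],.012);print("right edge",R, np.degrees(np.arctan2(R[0,1]-R[1,1],R[0,0]-R[1,0])))
B=ray("top",[[190,196.8],[230,200.2],[197,173.3],[230,176]],.012);print("bot/top",B)
# barrel
d=np.load("top0d.npy");P=pts("top",d);m=(P[...,2]>.022)&(P[...,2]<.07)
m2=np.zeros_like(m);m2[190:218,296:340]=m[190:218,296:340]
vu=np.argwhere(m2);c=vu.mean(0)[::-1];w,V=np.linalg.eigh(np.cov(vu[:,::-1].T));ax=V[:,1]
q=ray("top",[c,c+ax*10,c-ax*10],.0285);e=q[1]-q[2]
if e[1]<0:e=-e
print("barrel px",c,q[0],"yaw",np.degrees(np.arctan2(-e[0],e[1])))
s=cv2.imread("pics/side0.png");a=cv2.imread("pics/top0.png")
for n,im in(("top",a),("side",s)):
    h=cv2.cvtColor(im,40);rm=((h[...,0]<8)|(h[...,0]>172))&(h[...,1]>140)&(h[...,2]>80)
    if n=="top": rm[:165]=0;rm[200:]=0;rm[:,:170]=0;rm[:,250:]=0
    else: rm[:205]=0;rm[255:]=0;rm[:,:200]=0;rm[:,240:]=0
    vu=np.argwhere(rm);print(n,len(vu),vu.min(0),vu.max(0)); 
    print(cv2.minAreaRect(vu[:,::-1].astype(np.float32)))
    if n=="top":
        bx=cv2.boxPoints(cv2.minAreaRect(vu[:,::-1].astype(np.float32)));print(ray("top",bx,.072))
```

```text
roots [[0.5356 0.1393 0.032 ]
 [0.5305 0.0501 0.032 ]] len 0.08936557159933343 yaw deg -3.2370215403746148 mid [0.5331 0.0947 0.032 ]
right edge [[0.5594 0.0121 0.012 ]
 [0.5102 0.0145 0.012 ]] -2.843233157880858
bot/top [[0.4913 0.1804 0.012 ]
 [0.4827 0.0304 0.012 ]
 [0.5809 0.1582 0.012 ]
 [0.574  0.0336 0.012 ]]
barrel px [317.5874 203.2063] [ 0.4787 -0.2934  0.0285] yaw 8.881266866191922
top 16 [176 180] [184 191]
((185.4324188232422, 179.9053955078125), (1.0462286472320557, 13.600973129272461), 54.46232223510742)
[[0.5321 0.211  0.072 ]
 [0.5622 0.1722 0.072 ]
 [0.5591 0.1699 0.072 ]
 [0.5291 0.2086 0.072 ]]
side 232 [222 212] [251 222]
((217.0, 236.5), (29.0, 10.0), 90.0)
```

```bash
cat >> h.py <<'E'
from scipy.spatial.transform import Rotation as Rn
O=np.array([.5326,.0937]);FY=np.radians(-3.2)
X=np.array([np.cos(FY),np.sin(FY)]);Y=np.array([-np.sin(FY),np.cos(FY)])
def F(x,y): return O+x*X+y*Y
def go(p,yaw=None):
    """p world TCP target; yaw: desired tool-y direction yaw (deg, mod 180)"""
    o=ctrl.get_obs();R=Rn.from_rotvec(o["tool_rot"]).as_matrix()
    s=R.T@(np.array(p)-o["tool_pos"])/.04
    t=0
    if yaw is not None:
        cur=np.degrees(np.arctan2(R[1,1],R[0,1])); dlt=(yaw-cur+90)%180-90
        t=-dlt/5 # tool x points down
    print("shift",np.round(s,3),"turn units",round(t,3),"dist mm",np.round(np.linalg.norm(s)*40))
def st():
    o=ctrl.get_obs();R=Rn.from_rotvec(o["tool_rot"]).as_matrix()
    print("t",round(float(o["t"]),2),"pos",np.round(o["tool_pos"],4),"F",np.round(o["contact_force"],2),"T",np.round(o["wrist_torque"],2),"open",round(float(o["opening"]),4),"yawY",round(float(np.degrees(np.arctan2(R[1,1],R[0,1]))),2),"q",np.round(o["q"],2));return o,R
E
python3 - <<'E'
from h import *
np.set_printoptions(precision=4,suppress=True)
o,R=st();print(R)
hg=F(.03,.0705);print("hinge",hg,"shut face",F(-.016,.0735))
go([.45,-.2,.25],-3.2);go([.60,.27,.2],-3.2)
for n in("top",):
    P=pts(n,np.load("top0d.npy"))
    print("rim z", np.nanmax(P[160:185,330:420,2]), "box",np.median(P[60:80,125:150,2]),np.median(P[120:128,140:155],axis=(0,1)), P[120:160,195:215,2].max(), [P[i,j] for i,j in((131,205),(147,216),(180,375))])
E
```

```text
t 0.1 pos [ 0.1514 -0.6058  0.2302] F [-0.06  0.11 -0.26] T [-0.02 -0.02  0.04] open 0.0854 yawY -75.97 q [-1.44  0.05  1.61 -0.    1.48 -0.12]
[[-0.0003  0.2424 -0.9702]
 [ 0.0018 -0.9702 -0.2424]
 [-1.     -0.0018 -0.0002]]
hinge [0.5665 0.1624] shut face [0.5207 0.168 ]
shift [-0.479 -8.034 -9.701] turn units -14.555 dist mm 504.0
shift [  0.792 -18.522 -16.187] turn units -14.555 dist mm 984.0
rim z 1.6674613319305212 box 0.23381304185590168 [0.7476 0.3345 0.0885] 1.6674613319305212 [array([0.7244, 0.1251, 0.0895]), array([0.6739, 0.0862, 0.0551]), array([ 0.5746, -0.5103,  0.005 ])]
```

Call:
drive_tool:
  commands: "1 -0.48 -8.03 -9.7 -14.55;1 -0.48 -8.03 -9.7 -14.55;1 -0.48 -8.03 -9.7 -14.55;1 -0.48 -8.03 -9.7 -14.55;1 -0.48 -8.03 -9.7 -14.55;1 -0.48 -8.03 -9.7 -14.55;1 -0.48 -8.03 -9.7 -14.55;1 -0.48 -8.03 -9.7 -14.55"
  newtons: 40

```text
t: 0.77
tool_pos: [0.3495, -0.3361, 0.2436]
tool_rot: [1.441, 1.041, -1.441]
contact_force: [0.4, -0.5, 1.7]
opening: -0.0
```

Run:
```python
from h import *
st();go([.45,-.1,.22],-3.2);go([.60,.27,.2],-3.2)
```

```text
t 0.77 pos [ 0.3495 -0.3361  0.2436] F [ 0.37 -0.54  1.66] T [-0.03  0.03 -0.01] open -0.0 yawY -18.35 q [-0.92 -0.3   1.91  0.    1.53 -0.6 ]
shift [ 0.593  0.527 -6.393] turn units -3.031 dist mm 258.0
shift [  1.096   1.173 -16.353] turn units -3.031 dist mm 657.0
```

Run:
```python
from h import *
H=F(.03,.0705);o,R=st()
for th,g in((.86,.016),(.86,.002),(.7,0),(.5,0),(.3,0),(.2,0),(.1,0),(0,0)):
    # fixture coords: dir=(-cos,sin), n=(sin,cos)
    d=-np.cos(th)*X+np.sin(th)*Y;n=np.sin(th)*X+np.cos(th)*Y
    hx,hy=.0145*np.sin(th),.011*np.cos(th)
    # contacting corner: -X,-Y corner (for n in first quadrant)
    tcp=H+.044*d+(.003+g)*n+.0145*X*(th>0.02)+.011*Y
    print(th,np.round(tcp,4));go([*tcp,.045],-3.2)
```

```text
t 0.77 pos [ 0.3495 -0.3361  0.2436] F [ 0.37 -0.54  1.66] T [-0.03  0.03 -0.01] open -0.0 yawY -18.35 q [-0.92 -0.3   1.91  0.    1.53 -0.6 ]
0.86 [0.5698 0.2191]
shift [  4.97    0.86  -14.906] turn units -3.031 dist mm 629.0
0.86 [0.5587 0.2105]
shift [  4.97    0.664 -14.616] turn units -3.031 dist mm 618.0
0.7 [0.5516 0.205 ]
shift [  4.97    0.538 -14.428] turn units -3.031 dist mm 611.0
0.5 [0.5458 0.1984]
shift [  4.97    0.452 -14.225] turn units -3.031 dist mm 603.0
0.3 [0.5414 0.1907]
shift [  4.97    0.407 -14.01 ] turn units -3.031 dist mm 595.0
0.2 [0.5398 0.1866]
shift [  4.97    0.402 -13.9  ] turn units -3.031 dist mm 591.0
0.1 [0.5386 0.1824]
shift [  4.97    0.407 -13.789] turn units -3.031 dist mm 587.0
0 [0.5233 0.1788]
shift [  4.97    0.073 -13.586] turn units -3.031 dist mm 579.0
```

Call:
drive_tool:
  commands: "1 0.5 1 -6 -3;1 1 1.17 -12 -3.03;1 1 1.17 -16 -3.03;1 1 1.17 -16 -3.03;1 1 1.17 -16 -3.03;1 1 1.17 -16 -3.03;1 1 1.17 -16 -3.03;1 1 1.17 -16 -3.03"

```text
t: 1.43
tool_pos: [0.4805, -0.0306, 0.222]
tool_rot: [1.254, 1.179, -1.254]
contact_force: [0.5, -1.3, -0.9]
opening: 0.0
```

Run:
```python
from h import *
st();go([.575,.225,.18],-3.2);go([.575,.225,.045],-3.2)
```

```text
t 1.43 pos [ 0.4805 -0.0306  0.222 ] F [ 0.52 -1.29 -0.87] T [-0.04 -0.02  0.03] open 0.0 yawY -3.52 q [-0.22 -0.3   1.95 -0.    1.49 -0.16]
shift [ 1.049  1.967 -6.522] turn units -0.064 dist mm 276.0
shift [ 4.424  1.967 -6.523] turn units -0.064 dist mm 325.0
```

Call:
drive_tool:
  commands: "1 1 1.97 -6.52 -0.06;1 1 1.97 -6.52 -0.06;1 1 1.97 -6.52 -0.06;1 1 1.97 -6.52 -0.06;1 1 1.97 -6.52 -0.06;1 1 1.97 -6.52 -0.06;1 1 1.97 -6.52 -0.06;1 1 1.97 -6.52 -0.06"

```text
t: 2.1
tool_pos: [0.5748, 0.2268, 0.1802]
tool_rot: [1.247, 1.187, -1.249]
contact_force: [-0.1, -1.1, -0.3]
opening: -0.0
```

Run:
```python
from h import *
st();go([.575,.225,.045],-3.2)
im,d=ctrl.get_image("side");cv2.imwrite("pics/s1.png",cv2.resize(im[120:290,140:300],None,fx=3.5,fy=3.5))
im,d=ctrl.get_image("top");cv2.imwrite("pics/t1.png",cv2.resize(im[130:230,140:260],None,fx=5,fy=5))
```

```text
t 2.1 pos [0.5748 0.2268 0.1802] F [-0.12 -1.11 -0.35] T [ 0.04  0.03 -0.05] open -0.0 yawY -2.96 q [0.25 0.07 1.68 0.   1.39 0.31]
shift [3.381 0.015 0.048] turn units 0.047 dist mm 135.0
```

View pics/s1.png

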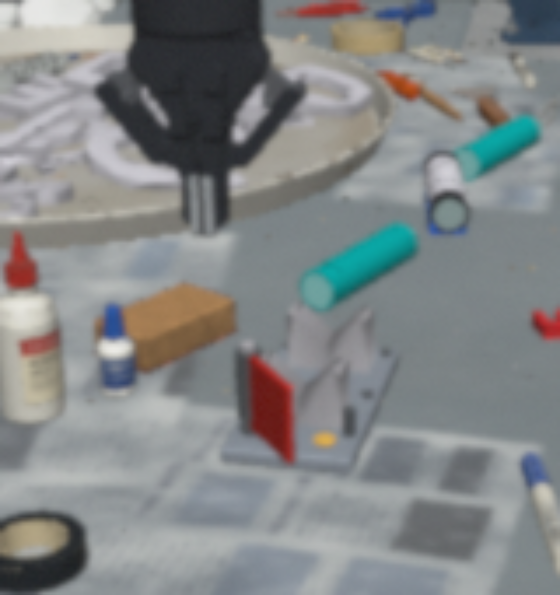

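View pics/t1.png

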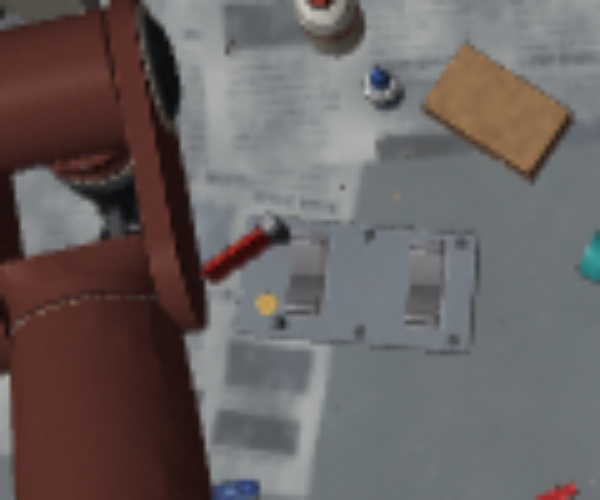

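The views show closed fingers above and beyond the open gate, with nothing below them. I'll descend there.

Call:
drive_tool:
  commands: "1 1 0 0.05 0;1 2 0 0.05 0;1 2.8 0 0.05 0;1 3.38 0 0.05 0;1 3.38 0 0.05 0;1 3.38 0 0.05 0"

```text
t: 2.7
tool_pos: [0.5738, 0.2193, 0.0461]
tool_rot: [1.249, 1.183, -1.254]
contact_force: [-0.4, -0.4, 0.9]
opening: -0.0001
```

Run:
```python
from h import *
o,R=st()
print(proj("side",o["tool_pos"]))
im,d=ctrl.get_image("side");cv2.imwrite("pics/s2.png",cv2.resize(im[170:270,170:270],None,fx=6,fy=6))
for p in([.5587,.2105],[.5516,.205],[.5458,.1984],[.5414,.1907],[.5398,.1866],[.5386,.1824],[.53,.1785]): go([*p,.045],-3.2)
```

```text
t 2.7 pos [0.5738 0.2193 0.0461] F [-0.38 -0.37  0.94] T [ 0.01 -0.09 -0.02] open -0.0001 yawY -3.31 q [ 0.24  0.21  1.77 -0.    1.17  0.3 ]
[[202.25423184 240.78962119]]
shift [ 0.084 -0.408  0.26 ] turn units -0.02 dist mm 20.0
shift [ 0.083 -0.577  0.407] turn units -0.02 dist mm 28.0
shift [ 0.083 -0.712  0.58 ] turn units -0.02 dist mm 37.0
shift [ 0.083 -0.811  0.779] turn units -0.02 dist mm 45.0
shift [ 0.083 -0.845  0.883] turn units -0.02 dist mm 49.0
shift [ 0.083 -0.869  0.99 ] turn units -0.02 dist mm 53.0
shift [ 0.083 -1.078  1.1  ] turn units -0.02 dist mm 62.0
```

View pics/s2.png

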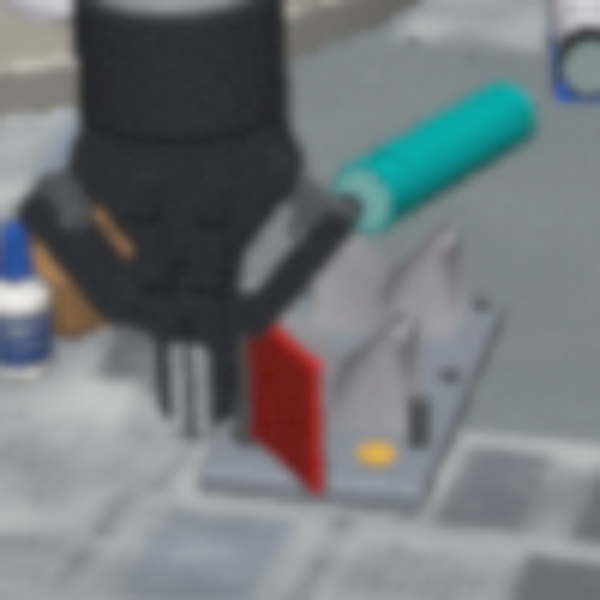

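Call:
drive_tool:
  commands: "1 0.05 -0.2 0.13 0;1 0.05 -0.4 0.26 0;1 0.05 -0.5 0.34 0;1 0.05 -0.58 0.42 0;1 0.05 -0.65 0.5 0;1 0.05 -0.71 0.58 0;1 0.05 -0.76 0.68 0;1 0.05 -0.8 0.76 0"

```text
t: 3.42
tool_pos: [0.5411, 0.192, 0.0453]
tool_rot: [1.251, 1.182, -1.25]
contact_force: [0.1, 1.9, 1.2]
opening: -0.0003
```

Run:
```python
from h import *
o,R=st()
im,d=ctrl.get_image("side");cv2.imwrite("pics/s3.png",cv2.resize(im[190:270,170:270],None,fx=6,fy=6))
for p in([.5398,.1866],[.5386,.1824],[.53,.1785]): go([*p,.045],-3.2)
```

```text
t 3.42 pos [0.5411 0.192  0.0453] F [0.07 1.93 1.17] T [ 0.22 -0.03  0.01] open -0.0003 yawY -3.23 q [0.21 0.12 1.87 0.   1.15 0.27]
shift [ 0.002 -0.02   0.123] turn units -0.008 dist mm 5.0
shift [ 0.002 -0.044  0.229] turn units -0.008 dist mm 9.0
shift [ 0.002 -0.253  0.339] turn units -0.008 dist mm 17.0
```

View pics/s3.png

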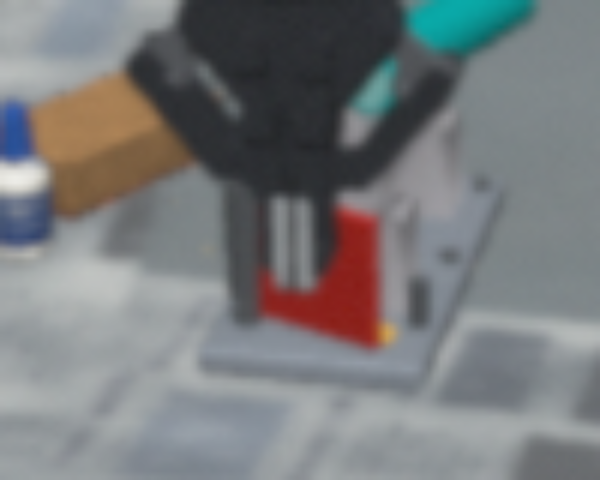

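Call:
drive_tool:
  commands: "1 0 -0.2 0 0;1 0 -0.45 0.05 0;1 0 -0.5 0.12 0;1 0 -0.5 0.18 0;1 0 -0.5 0.24 0;1 0 -0.5 0.29 0"

```text
t: 3.97
tool_pos: [0.5191, 0.1824, 0.0446]
tool_rot: [1.25, 1.185, -1.252]
contact_force: [-2.3, 2.3, -0.1]
opening: 0.0
```

Run:
```python
from h import *
o,R=st()
p=o["tool_pos"][:2]-O;print("fixture xy of TCP",p@X,p@Y)
```

```text
t 3.97 pos [0.5191 0.1824 0.0446] F [-2.3   2.32 -0.07] T [ 0.45  0.3  -0.04] open 0.0 yawY -3.23 q [0.2  0.07 1.93 0.   1.15 0.26]
fixture xy of TCP -0.018433122003615823 0.087813325274206
```

Call:
drive_tool:
  commands: "1 0 0 0.05 0;1 0 0 0.1 0;1 0 0 0.1 0"

```text
t: 4.22
tool_pos: [0.5198, 0.1789, 0.0448]
tool_rot: [1.253, 1.185, -1.251]
contact_force: [-0.5, 7.4, -0.6]
opening: -0.0001
```

Call:
drive_tool:
  commands: "1 0 0 0.03 0;1 0 0 0.06 0;1 0 0 0.06 0"

```text
t: 4.47
tool_pos: [0.5198, 0.1787, 0.0449]
tool_rot: [1.257, 1.188, -1.248]
contact_force: [-0.5, 15.7, -2.8]
opening: -0.0001
```

The force rises against a hard stop, so the gate is shut. I'll back off, lift and check.

Call:
drive_tool:
  commands: "0.5 0 0 -0.5 0;0.5 0 0 -1 0;0.5 -1 0 -1 0;0.5 -2 0 -1 0;0 -3 0 -1 0;-0.5 -4 0 -1 0;-1 -4 0 -1 0;-1 -4 0 -1 0"

```text
t: 5.13
tool_pos: [0.5249, 0.2152, 0.2094]
tool_rot: [1.255, 1.177, -1.244]
contact_force: [-0.2, -0.2, -0.4]
opening: 0.0689
```

Run:
```python
from h import *
o,R=st()
im,d=ctrl.get_image("side");cv2.imwrite("pics/s4.png",cv2.resize(im[190:270,170:270],None,fx=6,fy=6))
print(proj("side",[o["tool_pos"]]))
B=np.array([.4787,-.2934])
print("barrel side proj of ends tops",proj("side",[[*B,.0465],[.4787-.065*np.sin(np.radians(8.9)),-.2934+.065*np.cos(np.radians(8.9)),.0285]]))
go([.45,-.08,.2],8.9);go([*B,.15],8.9)
s=cv2.imread("pics/side0.png")[150:200,240:310];cv2.imwrite("pics/cE.png",cv2.resize(s,None,fx=10,fy=10,interpolation=0))
```

```text
t 5.13 pos [0.5249 0.2152 0.2094] F [-0.2  -0.2  -0.42] T [-0.02  0.01 -0.01] open 0.0689 yawY -3.24 q [ 0.26 -0.08  1.78 -0.    1.43  0.32]
[[222.31008246 171.56001419]]
barrel side proj of ends tops [[266.60468887 168.43987223]
 [267.84539949 180.71388546]]
shift [ 0.154 -1.412  7.463] turn units -2.43 dist mm 304.0
shift [ 1.407 -0.396 12.748] turn units -2.43 dist mm 513.0
```

View pics/s4.png

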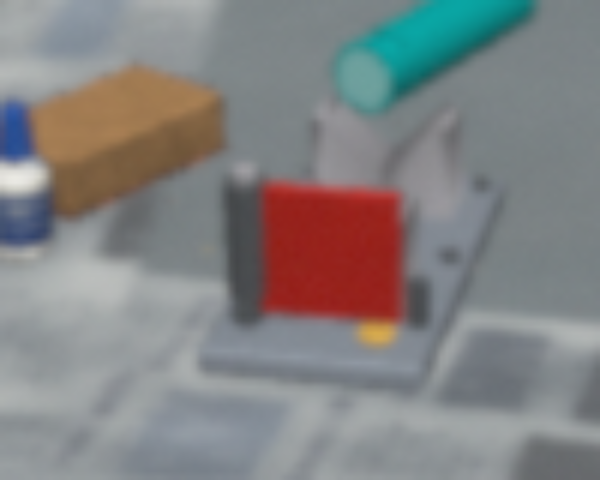

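View pics/cE.png

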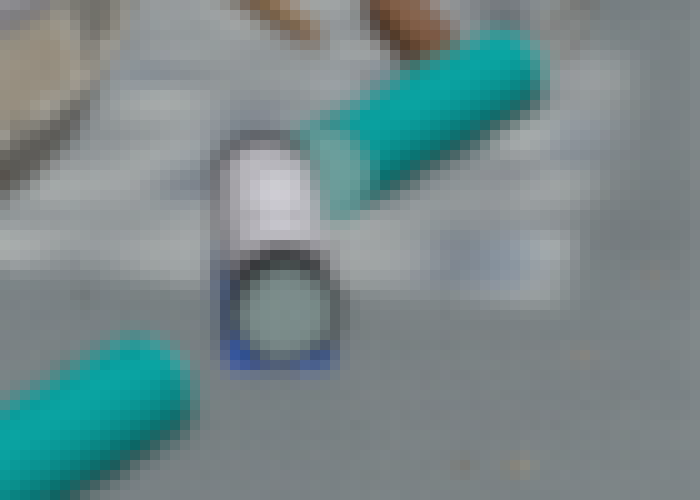

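The side view shows the red gate flat across the V end, with its right edge at the stop post around crop (405,255), so it is shut. The barrel end face at (268.0,180.3) agrees with the predicted (267.8,180.7). I'll go to the barrel now.

Call:
drive_tool:
  commands: "-1 0.3 -0.4 12.75 -2.43;-1 0.3 -0.4 12.75 -2.43;-1 0.3 -0.4 12.75 -2.43;-1 0.3 -0.4 12.75 -2.43;-1 0.3 -0.4 12.75 -2.43;-1 0.3 -0.4 12.75 -2.43;-1 0.3 -0.4 12.75 -2.43;-1 0.3 -0.4 12.75 -2.43"

```text
t: 5.85
tool_pos: [0.4916, -0.1156, 0.1946]
tool_rot: [1.093, 1.283, -1.096]
contact_force: [0.4, 0.4, -0.2]
opening: 0.0856
```

Run:
```python
from h import *
st();go([.4787,-.2934,.13],8.9)
```

```text
t 5.85 pos [ 0.4916 -0.1156  0.1946] F [ 0.36  0.45 -0.17] T [ 0.   -0.05  0.  ] open 0.0856 yawY 8.91 q [-0.38 -0.21  1.92 -0.    1.43 -0.53]
shift [ 1.612 -1.002  4.343] turn units 0.003 dist mm 190.0
```

Call:
drive_tool:
  commands: "-1 1 -1 4.34 0;-1 1 -1 4.34 0;-1 1 -1 4.34 0;-1 1.6 -1 4.34 0;-1 1.6 -1 4.34 0;-1 1.6 -1 4.34 0;-1 1.6 -1 4.34 0;-1 1.6 -1 4.34 0"

```text
t: 6.52
tool_pos: [0.4804, -0.2907, 0.132]
tool_rot: [1.094, 1.282, -1.094]
contact_force: [0.1, -0.5, 0.1]
opening: 0.0854
```

Run:
```python
from h import *
st();go([.4787,-.2934,.06],8.9);go([.4787,-.2934,.008],8.9)
im,d=ctrl.get_image("side");cv2.imwrite("pics/s5.png",cv2.resize(im[100:210,210:320],None,fx=5.4,fy=5.4))
```

```text
t 6.52 pos [ 0.4804 -0.2907  0.132 ] F [ 0.06 -0.54  0.06] T [ 0.   -0.02 -0.04] open 0.0854 yawY 8.92 q [-0.68 -0.01  1.85  0.    1.31 -0.83]
shift [ 1.801 -0.049  0.064] turn units 0.004 dist mm 72.0
shift [ 3.101 -0.047  0.067] turn units 0.004 dist mm 124.0
```

View pics/s5.png

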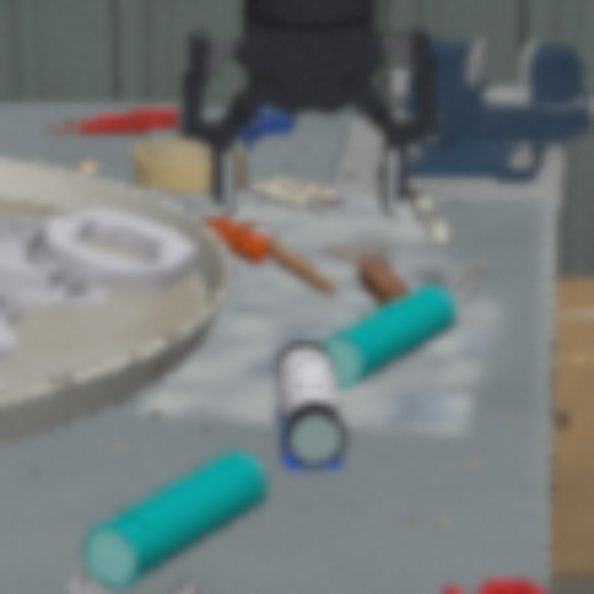

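The open fingers straddle the barrel line, and the decoy near the far end at crop (345,360) is clear of the grasp. Going down.

Call:
drive_tool:
  commands: "-1 0.8 -0.05 0.06 0;-1 1.6 -0.05 0.06 0;-1 2.2 -0.05 0.06 0;-1 2.6 -0.05 0.06 0;-1 2.9 -0.05 0.06 0;-1 3.1 -0.05 0.06 0;-1 3.1 -0.05 0.06 0"

```text
t: 7.15
tool_pos: [0.4792, -0.2931, 0.0084]
tool_rot: [1.093, 1.281, -1.093]
contact_force: [-0.5, 0.8, -0.2]
opening: 0.0856
```

Run:
```python
from h import *
st();go([.4787,-.2934,.008],8.9)
im,d=ctrl.get_image("side");cv2.imwrite("pics/s6.png",cv2.resize(im[130:210,230:310],None,fx=7,fy=7))
```

```text
t 7.15 pos [ 0.4792 -0.2931  0.0084] F [-0.49  0.82 -0.18] T [0.   0.03 0.01] open 0.0856 yawY 8.99 q [-0.68  0.15  1.91  0.    1.08 -0.84]
shift [ 0.01  -0.013  0.006] turn units 0.018 dist mm 1.0
```

View pics/s6.png

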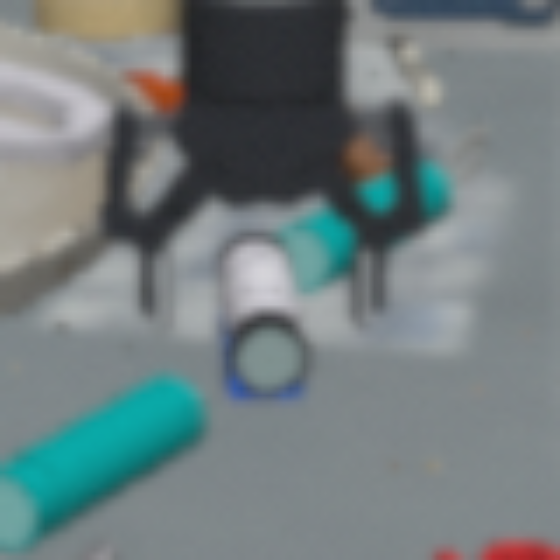

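Straddled and centred. Closing.

Call:
drive_tool:
  commands: "-0.3 0 0 0 0;0.1 0 0 0 0;0.1 0 0 0 0;1 0 0 0 0;1 0 0 0 0;1 0 0 0 0;1 0 0 0 0;1 0 0 0 0"
  newtons: 40

```text
t: 7.87
tool_pos: [0.4797, -0.2948, 0.0105]
tool_rot: [1.093, 1.278, -1.094]
contact_force: [-2.9, 0.2, 5.0]
opening: 0.0347
```

Call:
drive_tool:
  commands: "1 -0.1 0 0 0;1 -0.4 0 0 0;1 -0.7 0 0 0;1 -1 0 0 0;1 -1 0 0 0;1 -1 0 0 0"

```text
t: 8.37
tool_pos: [0.4805, -0.295, 0.0512]
tool_rot: [1.093, 1.275, -1.093]
contact_force: [-0.0, -0.0, -2.3]
opening: 0.0351
```

Run:
```python
from h import *
st()
im,d=ctrl.get_image("side");cv2.imwrite("pics/s7.png",cv2.resize(im[110:200,230:310],None,fx=7,fy=6.6))
```

```text
t 8.37 pos [ 0.4805 -0.295   0.0512] F [-0.04 -0.05 -2.28] T [0.02 0.03 0.09] open 0.0351 yawY 8.92 q [-0.68  0.09  1.89  0.    1.16 -0.84]
```

View pics/s7.png

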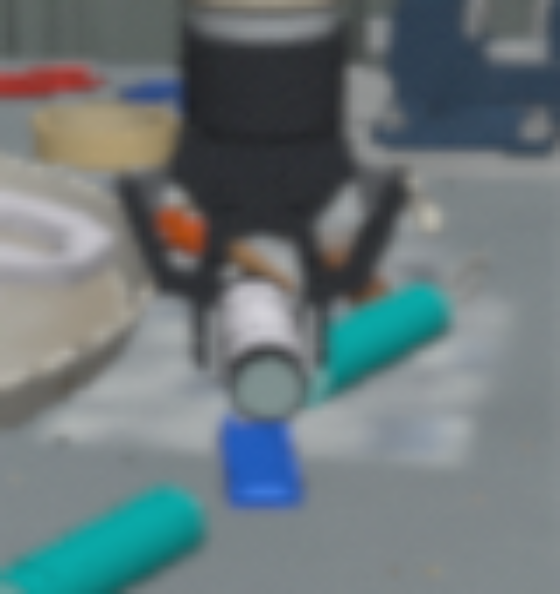

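Lifted. The barrel is level in the fingers, with its end face at crop (270,388) and the bed empty below. I'll check its pose in the hand, then carry it over.

Run:
```python
from h import *
o,R=st();a=-R[:,2] if R[1,2]<0 else R[:,2]
for off in(.0165,.0187,.021):
  for dy in(0,.002): print(off,dy,proj("side",[o["tool_pos"]+[0,0,off]+a*(.065+dy)]))
im,d=ctrl.get_image("side")
g=cv2.cvtColor(im,6);cr=im[155:180,255:282]
cv2.imwrite("pics/s7b.png",cv2.resize(cr,None,fx=20,fy=20,interpolation=0))
go([.45,-.1,.16],-3.2)
```

```text
t 8.42 pos [ 0.4798 -0.2945  0.0501] F [-0.17 -0.3  -2.1 ] T [-0.03  0.07  0.01] open 0.0347 yawY 8.92 q [-0.68  0.09  1.9   0.    1.16 -0.84]
0.0165 0 [[267.63813869 168.94408415]]
0.0165 0.002 [[267.67966757 169.15523858]]
0.0187 0 [[267.64408245 168.26354433]]
0.0187 0.002 [[267.68564205 168.47393272]]
0.021 0 [[267.65030342 167.55126538]]
0.021 0.002 [[267.69189517 167.76085096]]
shift [-2.767  0.028 -4.908] turn units 2.425 dist mm 225.0
```

View pics/s7b.png

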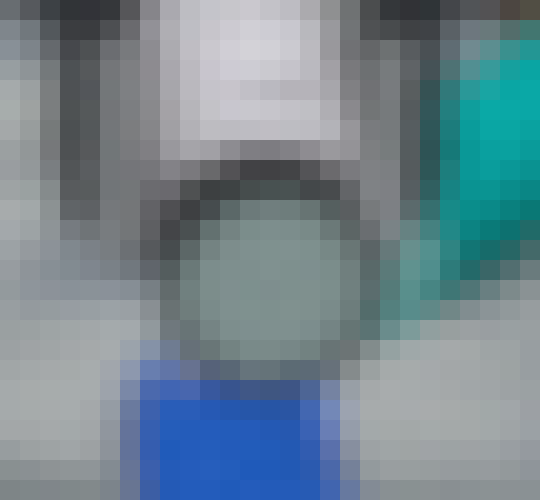

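Call:
drive_tool:
  commands: "1 -1.5 0 -0.3 0;1 -2.77 0 -1.5 0.6;1 -2.77 0.03 -2.5 1.2;1 -2.77 0.03 -3.5 1.8;1 -2.77 0.03 -4.3 2.42;1 -2.77 0.03 -4.9 2.42;1 -2.77 0.03 -4.9 2.42;1 -2.77 0.03 -4.9 2.42"

```text
t: 9.13
tool_pos: [0.4496, -0.0984, 0.1595]
tool_rot: [1.247, 1.185, -1.248]
contact_force: [-0.1, -0.3, -2.5]
opening: 0.0348
```

Run:
```python
from h import *
st();t=F(0,-.0015);print(t);go([*t,.13],-3.2)
```

```text
t 9.13 pos [ 0.4496 -0.0984  0.1595] F [-0.06 -0.3  -2.49] T [-0.01 -0.01  0.02] open 0.0348 yawY -2.96 q [-0.38 -0.3   2.06 -0.    1.39 -0.33]
[0.53251627 0.09220234]
shift [ 0.737  1.825 -4.866] turn units 0.049 dist mm 210.0
```

Call:
drive_tool:
  commands: "1 0.1 0.3 -0.8 0;1 0.2 0.6 -1.6 0;1 0.3 0.9 -2.4 0;1 0.5 1.3 -3.3 0.05;1 0.7 1.6 -4.2 0.05;1 0.74 1.82 -4.87 0.05;1 0.74 1.82 -4.87 0.05;1 0.74 1.82 -4.87 0.05"

```text
t: 9.8
tool_pos: [0.534, 0.09, 0.1292]
tool_rot: [1.25, 1.182, -1.254]
contact_force: [0.1, -0.0, -2.5]
opening: 0.0347
```

Run:
```python
from h import *
o,R=st();t=F(0,-.0015);go([*t,.08],-3.2)
for n,c in(("side",(160,260,190,270)),("top",(150,230,165,265))):
    im,d=ctrl.get_image(n);cv2.imwrite(f"pics/{n}8.png",im);cv2.imwrite(f"pics/{n}8c.png",cv2.resize(im[c[0]:c[1],c[2]:c[3]],None,fx=6,fy=6))
a=R[:,2]*np.sign(R[1,2])
print(proj("side",[o["tool_pos"]+[0,0,.0178]+a*.0664]))
```

```text
t 9.8 pos [0.534  0.09   0.1292] F [ 0.06 -0.04 -2.48] T [-0.05 -0.02  0.04] open 0.0347 yawY -3.35 q [ 0.03 -0.06  1.9  -0.    1.3   0.09]
shift [ 1.23  -0.037 -0.053] turn units -0.03 dist mm 49.0
[[222.10512759 188.97553786]]
```

View pics/side8c.png

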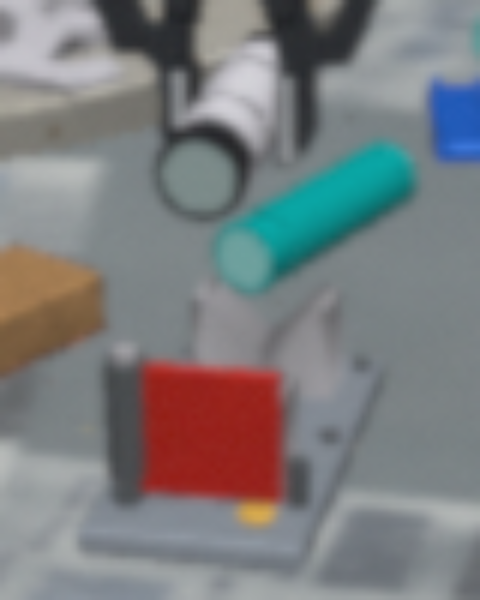

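View pics/top8c.png

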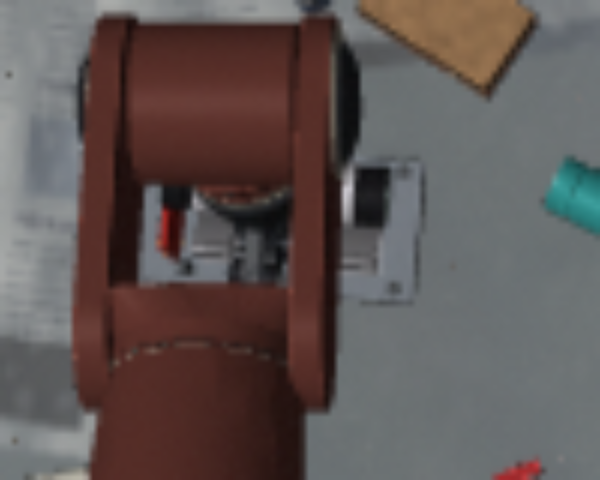

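Run:
```python
from h import *
np.set_printoptions(precision=2,suppress=True)
o,R=st();a=R[:,2]*np.sign(R[1,2]);c=o["tool_pos"]+[0,0,.0178]
yx=R[:,1]
f=c-a*(.065-.0014)
print("top far end centre",proj("top",[f]),"sides",proj("top",[f+yx*.018,f-yx*.018]), "inner of black?",proj("top",[f+a*.01]))
def W(x,y,z): return [*F(x,y),z]
print("gate outer corners side TL,TR,BL,BR",proj("side",[W(.026,.0735,.072),W(-.032,.0735,.072),W(.026,.0735,.016),W(-.032,.0735,.016)]))
print("plate far/near corners at +y",proj("side",[W(.045,.097,.012),W(-.045,.097,.012),W(-.045,-.079,.012)]))
print("far block(-y) tops outer side",proj("side",[W(-.022,-.032,.054),W(.022,-.032,.054)]))
s=cv2.imread("pics/side8.png");t=cv2.imread("pics/top8.png")
cv2.imwrite("pics/f1.png",cv2.resize(s[210:256,200:260],None,fx=12,fy=12,interpolation=cv2.INTER_LINEAR))
cv2.imwrite("pics/f2.png",cv2.resize(t[170:205,215:240],None,fx=16,fy=16,interpolation=0))
```

```text
t 9.9 pos [0.53 0.09 0.13] F [-0.46 -0.22 -1.34] T [ 0.01  0.01 -0.04] open 0.0347 yawY -3.49 q [ 0.03 -0.06  1.9  -0.    1.3   0.09]
top far end centre [[229.51 182.33]] sides [[230.02 177.19]
 [229.01 187.49]] inner of black? [[226.62 182.08]]
gate outer corners side TL,TR,BL,BR [[211.66 220.29]
 [236.26 222.14]
 [212.49 241.94]
 [236.64 243.95]]
plate far/near corners at +y [[201.99 247.49]
 [240.1  250.76]
 [253.62 218.71]]
far block(-y) tops outer side [[241.26 210.6 ]
 [224.18 209.4 ]]
```

View pics/f1.png

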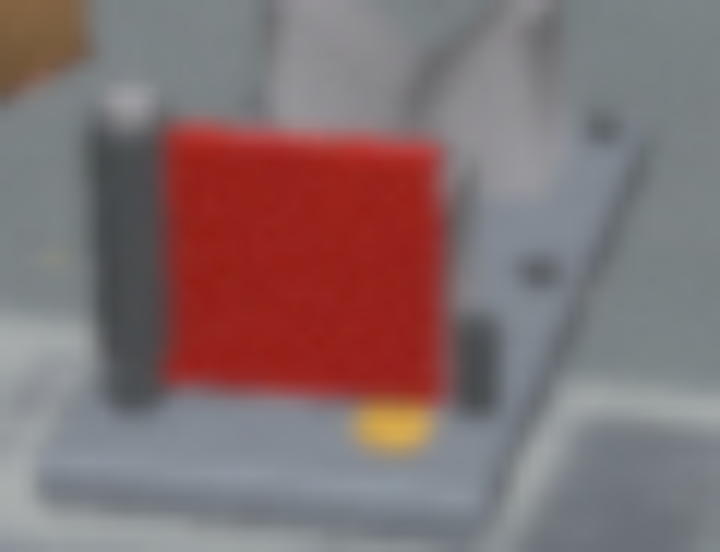

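View pics/f2.png

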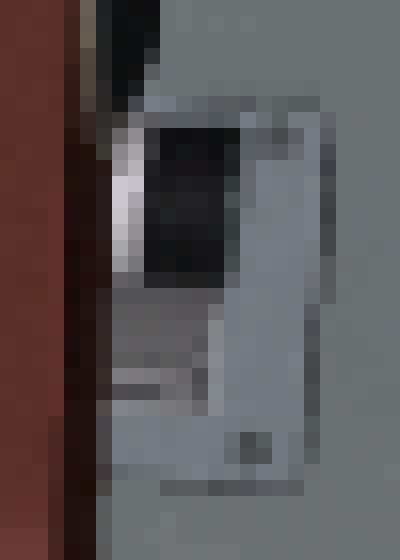

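The end face and the fixture corners agree with predictions to about 1 px in the side view. In the top view the far end is at column 229.5, as predicted. Lowering to just above the V.

Run:
```python
from h import *
st();go([*F(0,-.0015),.047],-3.2)
```

```text
t 9.9 pos [0.5338 0.0888 0.1298] F [-0.46 -0.22 -1.34] T [ 0.01  0.01 -0.04] open 0.0347 yawY -3.49 q [ 0.03 -0.06  1.9  -0.    1.3   0.09]
shift [ 2.071 -0.033 -0.085] turn units -0.059 dist mm 83.0
```

Call:
drive_tool:
  commands: "1 0.5 -0.03 -0.08 -0.06;1 1 -0.03 -0.08 -0.06;1 1.4 -0.03 -0.08 -0.06;1 1.7 -0.03 -0.08 -0.06;1 1.9 -0.03 -0.08 -0.06;1 1.9 -0.03 -0.08 -0.06;1 1.9 -0.03 -0.08 -0.06"

```text
t: 10.48
tool_pos: [0.5329, 0.0927, 0.0547]
tool_rot: [1.25, 1.182, -1.25]
contact_force: [0.6, -0.1, -1.6]
opening: 0.0346
```

Run:
```python
from h import *
o,R=st();go([*F(0,-.0015),.044],-3.2);p=o["tool_pos"][:2]-O;print(p@X,p@Y)
for n,c in(("side",(180,260,190,270)),("top",(150,230,165,265))):
    im,d=ctrl.get_image(n);cv2.imwrite(f"pics/{n}9.png",im);cv2.imwrite(f"pics/{n}9c.png",cv2.resize(im[c[0]:c[1],c[2]:c[3]],None,fx=6,fy=6))
```

```text
t 10.48 pos [0.5329 0.0927 0.0547] F [ 0.57 -0.07 -1.56] T [0.03 0.03 0.  ] open 0.0346 yawY -3.18 q [ 0.03  0.03  1.95 -0.    1.16  0.09]
shift [ 0.267 -0.008  0.012] turn units 0.003 dist mm 11.0
0.00032497502565448887 -0.001003265475777605
```

View pics/side9c.png

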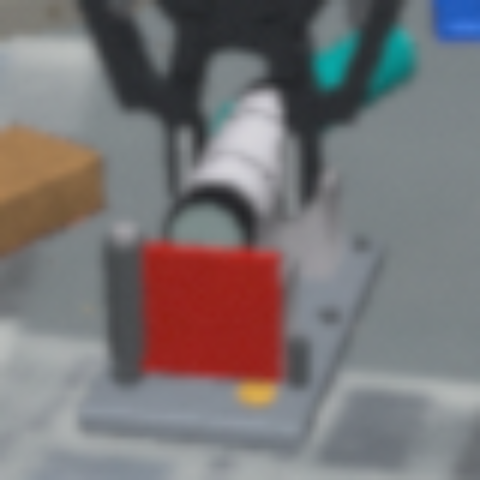

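View pics/top9c.png

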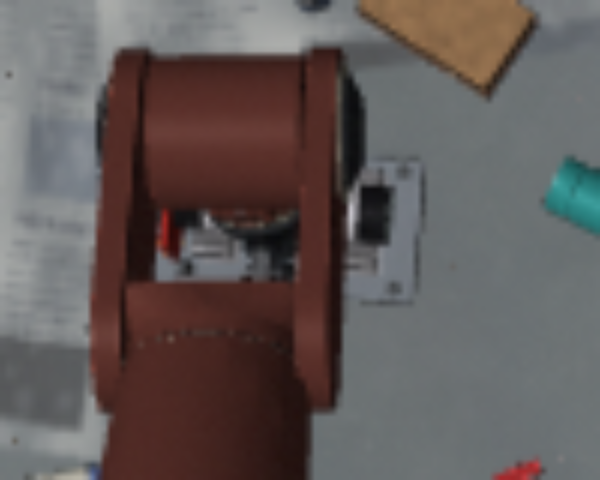

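The side view shows the barrel end just behind the shut gate and centred over the V, with no contact force. Lowering slowly.

Call:
drive_tool:
  commands: "1 0.07 0 0.01 0;1 0.14 0 0.01 0;1 0.2 0 0.01 0;1 0.26 0 0.01 0;1 0.26 0 0.01 0;1 0.26 0 0.01 0"

```text
t: 11.08
tool_pos: [0.5325, 0.0929, 0.0439]
tool_rot: [1.249, 1.183, -1.25]
contact_force: [0.9, -0.3, -1.8]
opening: 0.035
```

Call:
drive_tool:
  commands: "1 0.02 0 0 0;1 0.04 0 0 0;1 0.06 0 0 0;1 0.06 0 0 0"

```text
t: 11.42
tool_pos: [0.5326, 0.0929, 0.0416]
tool_rot: [1.249, 1.183, -1.249]
contact_force: [0.2, 0.4, -1.5]
opening: 0.0348
```

Call:
drive_tool:
  commands: "1 0.015 0 0 0;1 0.025 0 0 0;1 0.025 0 0 0"

```text
t: 11.67
tool_pos: [0.5328, 0.0929, 0.0408]
tool_rot: [1.249, 1.183, -1.249]
contact_force: [0.6, 0.6, -2.6]
opening: 0.035
```

Call:
drive_tool:
  commands: "1 0.015 0 0 0;1 0.025 0 0 0;1 0.025 0 0 0"

```text
t: 11.92
tool_pos: [0.5333, 0.0929, 0.0402]
tool_rot: [1.25, 1.182, -1.248]
contact_force: [0.8, -0.4, -0.6]
opening: 0.0346
```

Call:
drive_tool:
  commands: "1 0.015 0 0 0;1 0.025 0 0 0;1 0.025 0 0 0"

```text
t: 12.17
tool_pos: [0.5337, 0.0929, 0.0398]
tool_rot: [1.25, 1.182, -1.248]
contact_force: [-0.1, -0.8, 5.4]
opening: 0.0347
```

Call:
drive_tool:
  commands: "1 0.01 0.02 0 0;1 0.02 0.025 0 0;1 0.02 0.025 0 0"

```text
t: 12.42
tool_pos: [0.5337, 0.0929, 0.0398]
tool_rot: [1.249, 1.184, -1.25]
contact_force: [-6.5, -0.1, 12.7]
opening: 0.035
```

Call:
drive_tool:
  commands: "1 0.02 0 0 0;1 0.03 0 0 0;1 0.03 0 0 0"

```text
t: 12.67
tool_pos: [0.5338, 0.0929, 0.0397]
tool_rot: [1.248, 1.184, -1.251]
contact_force: [-9.8, -0.6, 19.6]
opening: 0.0347
```

Run:
```python
from h import *
st()
```

```text
t 12.67 pos [0.5338 0.0929 0.0397] F [-9.84 -0.57 19.59] T [-0.12  1.61 -0.08] open 0.0347 yawY -3.13 q [ 0.04  0.06  1.95 -0.    1.14  0.09]
```

Fx shows I went too far toward +x. I'll ease both axes.

Call:
drive_tool:
  commands: "1 -0.02 -0.02 0 0;1 -0.03 -0.03 0 0;1 -0.03 -0.03 0 0"

```text
t: 12.92
tool_pos: [0.5337, 0.0929, 0.0397]
tool_rot: [1.251, 1.181, -1.248]
contact_force: [-1.0, -0.8, 8.9]
opening: 0.0344
```

Call:
drive_tool:
  commands: "1 0 0 0 0;1 0 0 0 0;1 0 0 0 0;1 0 0 0 0"

```text
t: 13.25
tool_pos: [0.5337, 0.0929, 0.0398]
tool_rot: [1.251, 1.181, -1.248]
contact_force: [-1.3, -0.8, 8.9]
opening: 0.0351
```

Call:
drive_tool:
  commands: "1 0.008 -0.008 0 0;1 0.015 -0.016 0 0;1 0.015 -0.016 0 0;1 0.015 -0.016 0 0;1 0.015 -0.016 0 0"

```text
t: 13.67
tool_pos: [0.5337, 0.0929, 0.0397]
tool_rot: [1.251, 1.18, -1.247]
contact_force: [-0.8, -0.4, 9.6]
opening: 0.0345
```

Run:
```python
from h import *
F0=[]
o,R=st();p=o["tool_pos"][:2]-O;print(p@X,p@Y)
for n,c in(("side",(180,260,190,270)),("top",(150,230,165,265))):
    im,d=ctrl.get_image(n);cv2.imwrite(f"pics/{n}10.png",im);cv2.imwrite(f"pics/{n}10c.png",cv2.resize(im[c[0]:c[1],c[2]:c[3]],None,fx=6,fy=6))
    st()
```

```text
t 13.67 pos [0.5337 0.0929 0.0397] F [-0.76 -0.36  9.65] T [-0.04  0.23 -0.11] open 0.0345 yawY -3.14 q [ 0.04  0.05  1.95 -0.    1.13  0.09]
0.0011763598908451427 -0.0007187061093429168
t 13.72 pos [0.5337 0.0929 0.0397] F [-1.45 -1.2   9.8 ] T [-0.08  0.23 -0.09] open 0.0347 yawY -3.14 q [ 0.04  0.05  1.95 -0.    1.13  0.09]
t 13.77 pos [0.5338 0.0929 0.0398] F [-1.69 -0.69 10.45] T [-0.09  0.22 -0.1 ] open 0.0349 yawY -3.14 q [ 0.04  0.05  1.95 -0.    1.13  0.09]
```

View pics/side10c.png

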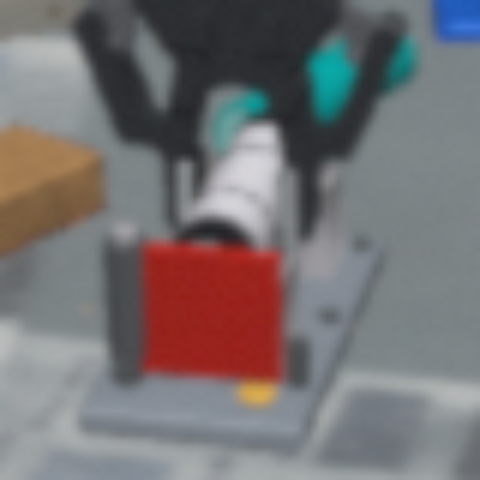

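View pics/top10c.png

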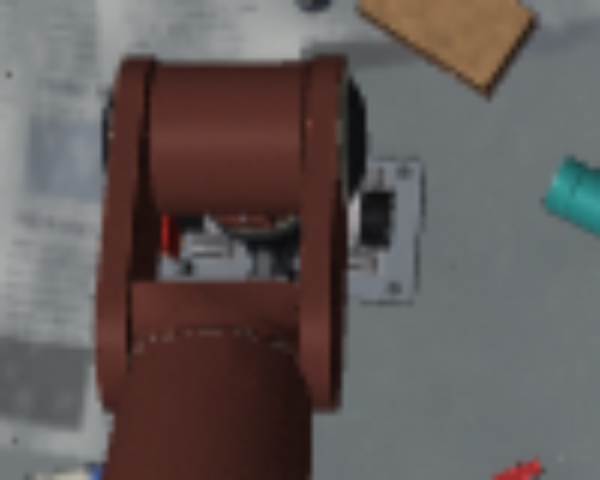

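Call:
drive_tool:
  commands: "1 0.005 -0.004 0 0;1 0.01 -0.01 0 0;1 0.01 -0.01 0 0;1 0.01 -0.01 0 0;1 0.01 -0.01 0 0"

```text
t: 14.18
tool_pos: [0.5337, 0.0929, 0.0397]
tool_rot: [1.252, 1.18, -1.246]
contact_force: [-1.0, -1.8, 11.0]
opening: 0.0347
```

Run:
```python
from h import *
st()
for g in (0,.0018,.004): 
  y=.0675-g-.130
  print("gap",g,proj("top",[[*F(0.0012,y),.0575]]))
t=cv2.imread("pics/top10.png");g=cv2.cvtColor(t,6);print(np.arange(222,240));print(g[180:192,222:240])
```

```text
t 14.18 pos [0.5337 0.0929 0.0397] F [-1.01 -1.79 10.98] T [-0.1   0.25 -0.13] open 0.0347 yawY -3.14 q [ 0.04  0.05  1.95 -0.    1.13  0.09]
gap 0 [[229.45578544 185.83498196]]
gap 0.0018 [[229.94765706 185.87562143]]
gap 0.004 [[230.5488707  185.92529496]]
[222 223 224 225 226 227 228 229 230 231 232 233 234 235 236 237 238 239]
[[ 63  17  17  78 104  94  70 122 118 121 120 120 120  64 112 112 111 110]
 [ 69  19  49  78  91  63  70  91  89 121 121 119 124  72 111 109 109 110]
 [ 72  36 116  45  16  15  16  14  44 121 121 120 124  66 109 111 110 111]
 [ 61  91 165  30  20  18  17  20  69 121 121 120 124  62 109 110 111 112]
 [ 43 149 177  21  20  24  22  20  53 121 121 121 124  72 110 110 110 111]
 [ 27 157 159  30  27  31  28  26  86 121 121 120 120  69 109 110 110 111]
 [ 26 155 158  34  36  35  33  25  87 121 120 119 115  87 109 108 109 110]
 [ 26 149 149  23  27  27  27  26  78 120 121 119 112  86 109 108 110 109]
 [ 25 136 135  20  19  23  23  47  88 121 120 120 104  92 108 109 110 110]
 [ 21 128 101  19  18  19  19  40 103 120 120 120  86 109 109 110 110 110]
 [ 23 131  86  35  26  24  29  27 105 121 119 119  77 110 109 109 109 110]
 [ 22  94  73  95  74  65  81  76 121 119 120 119  82 109 109 109 110 111]]
```

Call:
drive_tool:
  commands: "1 0.005 -0.003 0 0;1 0.005 -0.003 0 0;1 0.005 -0.003 0 0;1 0.005 -0.003 0 0;1 0.005 -0.003 0 0;1 0.005 -0.003 0 0;1 0.005 -0.003 0 0;1 0.005 -0.003 0 0"

```text
t: 14.85
tool_pos: [0.5337, 0.0929, 0.0397]
tool_rot: [1.252, 1.179, -1.246]
contact_force: [-1.5, -0.4, 12.5]
opening: 0.0347
```

Run:
```python
from h import *
st()
im,d=ctrl.get_image("side");cv2.imwrite("pics/s11.png",cv2.resize(im[190:260,195:265],None,fx=8,fy=8));st()
```

```text
t 14.85 pos [0.5337 0.0929 0.0397] F [-1.5  -0.37 12.46] T [-0.12  0.3  -0.11] open 0.0347 yawY -3.14 q [ 0.04  0.05  1.95 -0.    1.13  0.09]
t 14.9 pos [0.5338 0.0929 0.0397] F [-0.82 -1.23 11.07] T [-0.12  0.23 -0.11] open 0.0349 yawY -3.14 q [ 0.04  0.05  1.95 -0.    1.13  0.09]
```

View pics/s11.png

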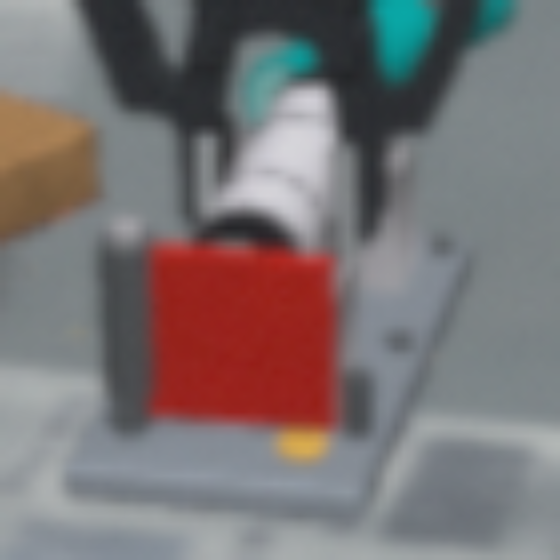

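The side view shows the gate still shut and the barrel seated behind it at about crop (250,225), still gripped. The downforce is steady at about 12 N, with little sideways force. Handing in.

```bash
python3 -c "
from station import ctrl
print(ctrl.finish_job())"
```

```text
the job is handed in; nothing more can be done
None
```

The job is handed in at about 15 s of the 64 s, with the gate shut and the barrel pressed into both V-blocks and still gripped. No verdict is reported.

- **Gate:** I pushed it past its catch until it met the hard stop. The force rose to about 16 N with no further movement, and every side view after that shows it shut.
- **Barrel position:** It came to rest at the predicted seat height (TCP 39.7 mm above the bench). The top view puts the gap to the gate at about 1.7 mm, give or take 1 mm. I measured that gap from the far end of the barrel, because the gate hides the near end.
- **Press:** The last two readings were 12.5 and 11.1 N downward, with only about 1 N sideways, so both sides of the V are loaded. While centring it I briefly pressed too hard, reaching 19.6 N down and 9.8 N sideways, then eased off.
- **Checks that differed:** The V's centre turned out about 1.2 mm further toward +x than I had measured from the pictures. I corrected for this using the force readings.
- **Other things:** I saw no contact with anything else on the bench.

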